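# Restock the bench caddy

## Task

Restock the divided plywood caddy from the tray: first stand the squat straight jar in the cell with one dot on its floor, then the narrow-capped glue bottle in the cell with two dots, then the tall spray can in the cell with three dots, letting go of each before you fetch the next. Lower each one down onto the cell floor and do not drop it; leave them all upright, and do not knock over or push away the carton on the tray or the stock already in the caddy.

Things in the scene. Friction and masses are not known exactly. Their poses are not given: they have to be found in the camera images.
- caddy: Plywood caddy fixed to the bench, 168 (x) x 248 (y) x 50 mm high, open on top, on either side. Origin: centre of its underside. 2 x 3 square cells 72 mm wide inside, walls 8 mm, floor 6 mm; cell centres at x = -40, 40 and y = -80, 0, 80 mm in its frame. Three cells (they vary) have dotted pads and are empty; the others hold tin_a, tin_b and canister.
- tray: Shallow brown wooden tray fixed to the bench, 220 x 220 mm, base 8 mm thick, rim 14 mm high. Origin: centre of its underside. On it stand the jar, bottle, can and carton in a square cluster of about 100 mm pitch, in any arrangement.
- pad1: Square wooden pad 66 x 66 x 4 mm fixed on the floor of a caddy cell, centred in it, sides parallel to the cell walls, with ONE black 16 mm dot (in the middle). Origin: centre of its underside; its top is 4 mm above that and 10 mm above the bench.
- pad2: The same pad with TWO black dots, in another cell. Origin: centre of its underside.
- pad3: The same pad with THREE black dots, in another cell. Origin: centre of its underside.
- jar: Squat straight cylindrical white jar with a flush steel lid, 58 mm diameter all the way up, 95 mm high, rigid, 0.2 to 0.42 kg, loose, upright on the tray. Origin: centre of its underside, z up. To be stood on pad1.
- bottle: White glue bottle, 135 mm high, 0.2 to 0.4 kg, loose, upright on the tray: body 54 mm diameter up to 80 mm, conical shoulder to 97 mm, then a grey cylindrical cap of 30 mm diameter up to the top. Origin: centre of its underside, z up. To be stood on pad2.
- can: Tall spray can of bare aluminium, 165 mm high, 0.2 to 0.42 kg, loose, upright on the tray: body 52 mm diameter up to 118 mm, short shoulder to 125 mm, then a white cylindrical cap of 42 mm diameter up to the top (fixed on). Origin: centre of its underside, z up. To be stood on pad3.
- carton: Bystander: upright white box with a blue band, 42 (x) x 60 (y) x 150 mm high, 0.5 kg, loose on the tray. Origin: centre of its underside.
- tin_a: Bystander: squat aluminium tin with a paper band, 56 mm diameter, 55 mm high, loose in a caddy cell on its 6 mm floor. Origin: centre of its underside.
- tin_b: Bystander: a second tin, the same as tin_a, in another cell.
- canister: Bystander: grey straight canister with a black band near its top, 50 mm diameter, 150 mm high, 0.4 kg, loose in a caddy cell on its 6 mm floor. Origin: centre of its underside.
Mind the look-alikes: they are no part of the job. Leave any orange or pink look-alike of the jar alone.

How it is judged:
On the way, in this order (a step that is already met when the one before it is completed fails the run):
1. the jar stands released in the one-dot cell (horizontal distance between jar and pad1 below 0.016 m and z of jar in the frame of pad1 between 0 and 0.008 m and angle between jar's own z axis and vertical below 0.08 rad and linear speed of jar below 0.03 m/s and contact force between jar and the fingers below 0.1 N), for 0.2 s.
2. the bottle stands released in the two-dot cell (horizontal distance between bottle and pad2 below 0.016 m and z of bottle in the frame of pad2 between 0 and 0.008 m and angle between bottle's own z axis and vertical below 0.08 rad and linear speed of bottle below 0.03 m/s and contact force between bottle and the fingers below 0.1 N), for 0.2 s.
3. the can stands released in the three-dot cell (horizontal distance between can and pad3 below 0.016 m and z of can in the frame of pad3 between 0 and 0.008 m and angle between can's own z axis and vertical below 0.08 rad and linear speed of can below 0.03 m/s and contact force between can and the fingers below 0.1 N), for 0.2 s.
At the end, for the whole second after the job is handed in: Jar on the one-dot pad, bottle on the two-dot pad and can on the three-dot pad, each within 16 mm of the pad's centre, its foot down on the pad (within 4 mm), within 0.08 rad of upright, at rest and released; carton, tins and canister upright (0.1 rad) and within 30 mm of where they started (all of step 1 and all of step 2 and all of step 3 and angle between each of tin_a, tin_b, canister, carton's own z axis and vertical below 0.1 rad and distance of each of tin_a, tin_b, canister, carton from where it was at the start of the episode below 0.03 m); the robot touches nothing.
It fails at once if the jar is dropped or thrown (over 0.6 m/s out of the fingers) (linear speed of jar above 0.6 m/s and contact force between jar and the fingers below 0.05 N).
It fails at once if the bottle is dropped or thrown (over 0.6 m/s out of the fingers) (linear speed of bottle above 0.6 m/s and contact force between bottle and the fingers below 0.05 N).
It fails at once if the can is dropped or thrown (over 0.6 m/s out of the fingers) (linear speed of can above 0.6 m/s and contact force between can and the fingers below 0.05 N).
It fails at once if the carton is knocked over or pushed more than 30 mm away (angle between carton's own z axis and vertical above 0.4 rad or distance of carton from where it was at the start of the episode above 0.03 m).
It fails at once if the stock already in the caddy is knocked over or pushed more than 30 mm away (angle between any of tin_a, tin_b, canister's own z axis and vertical above 0.4 rad or distance of any of tin_a, tin_b, canister from where it was at the start of the episode above 0.03 m).
It also fails if it takes over 72 s, if anything falls off the work surface, if the arm or the gripper's body presses on something with over 40 N, if the wrist force passes 120 N, or if a joint passes its speed limit or range.

## Robot

A 6-joint arm with a two-finger parallel gripper is mounted at the origin on the work surface. World frame = base frame: x ahead of the robot, y to its left, z up, the work surface at z = 0. Lengths are in m, angles in rad, forces in N, time in s.
With the tool pointing down it reaches from about 0.35 to 0.85 m from the base axis. Payload 8.1 kg.
Tool frame: the origin (TCP) lies on the centre line of the jaws, within the pads' length; the fingertips stand robot.tips_ahead ahead of it and the grasp point (between the pads) lies 8 mm behind it (robot.tips_ahead is the distance from the TCP to the fingertips, in m); z points along the fingers, y is the direction in which the jaws open and shut (so a half turn about z gives the same grasp; the last joint's range is limited). The gripper opens to 93 mm and grips with 3 to 60 N. Pads are 15 mm wide; open, the fingers measure 128 mm over their backs; the gripper's body (75 mm by 188 mm) begins 65 mm behind the grasp point.
Start: joints at [1.114, 0.13, 1.488, -0, 1.523, -0.085], TCP at [0.218, 0.559, 0.23] pointing down, gripper open.
Joint ranges: [-2.96, 2.96], [-0.89, 2.26], [0.02, 2.5], [-1.34, 4.48], [0, 2.73], [-2.66, 2.66]. Speed limits (rad/s): [2.39, 2.39, 2.79, 3.14, 3.14, 3.14].

## Interface

Orientations are given as a rotation vector (axis times angle).
In Python, from plant import monitor, eyes, job, robot gives the robot as it stands.
- The arm moves only by the tool servo_tool, never from a script. Its argument "plan" is a list that holds one entry, the list of rows, each a list of 7 numbers: the closure, from -1 (fully open) to 1 (shut), so that 0 is half open, then the shift along the world's x, y, z in mm, then the turn, a rotation vector about the world's x, y, z in rad. In form: [[[hand, dx, dy, dz, ax, ay, az], ...]]. A call has 1 to 12 rows; each row shifts and turns the commanded pose from where the row before left it; what a row does not reach is not made up. A row lasts 1/10 s, in which the tool goes at most 50 mm and 8.59 degrees, less where a joint would pass 70% of its speed; a pose out of reach is approached as far as the arm can. A call with a gripper value outside its range is refused whole. The fingers move at their own pace and stop on an object; "force" is the grip in N (left out, the last holds). Time passes only in rows, so rows that do not move let the fingers close. It gives the time, the measured TCP pose, the force and the opening at its end, in the units of the state.
- monitor.read_state(): the state, without advancing time (a new reading comes with each control period).
- eyes.read_camera(name): name is "scene" or "side" or "wrist"; returns the picture (400x640x3 uint8, red, green, blue); there is no depth.
- eyes.camera_info(name): a dict with "mtx" (3x3 intrinsics, pixels), "R" (3x3) and "t" (3): a world point X has camera coordinates R X + t. Camera axes: x right, y down, z forward; pixel columns grow to the right and rows downward; lengths in m; the calibration is good to about 2 mm. The wrist camera is an equidistant fisheye: a pixel r from the principal point sees the ray r / f radians off the axis. A picture is of the moment at which its call begins: read the wrist's pose just before it. camera_info takes no time and is no camera call; for the wrist camera it gives the pose at the moment of the call.
- job.close_job(): hands the job in, once; it reports no verdict.
The state is a dict: "t": time; "q": joint angles; "dq": joint speeds; "joint_torque": joint torques, N m; "tool_pos": TCP position; "orientation": TCP orientation; "force": force on the tool from outside, world axes, zero at the start; "wrist_torque": the same for the moment, N m; "opening": finger opening in m.
Only numpy, scipy, OpenCV 4.12 (cv2) and the standard library are available. Lean on these libraries where they do the work, as an engineer would, in place of code of your own. Each camera call takes 0.05 s, during which the arm holds its last target. There are 200 camera calls.

## Working session

There is one attempt and no reset: what is moved stays moved. The work goes in short steps, Python scripts to look and compute and a tool call to move; the robot and the scene stay as the last step left them, time stands still between calls to the robot, and variables do not carry over. Pictures are saved under pics/ and viewed, about 8 in all and at most 12, crops included, and the job is handed in when it is done.

Besides the shell and the picture viewer there is one more tool, called after "Request:" as name(argument=value, ...) on one line, values as JSON. servo_tool: Moves the arm, as the interface text tells. Its arguments: {"type":"object","properties":{"plan":{"type":"array"},"force":{"type":"number"}},"required":["plan"]}

```bash
mkdir -p pics
python3 - <<'E'
from plant import monitor, eyes, job, robot
import cv2,numpy as np
print(monitor.read_state(), robot.tips_ahead)
for n in ["scene","side","wrist"]:
    i=eyes.camera_info(n); im=eyes.read_camera(n); print(n,i)
    cv2.imwrite(f"pics/{n}0.png",im[:,:,::-1])
E
```

```text
{'t': 0.0, 'q': array([ 1.11360576e+00,  1.31150622e-01,  1.48930064e+00,  2.26694792e-07,
        1.52300114e+00, -8.54096074e-02]), 'dq': array([-0.00089043, -0.00014997, -0.00100618, -0.00054829,  0.00014082,
        0.00021399]), 'joint_torque': array([ 1.74198076e-04, -5.59883881e+01, -4.91728556e+01,  7.68970465e-02,
        3.64109071e-02, -2.18745627e-04]), 'tool_pos': array([0.2177009 , 0.55850951, 0.22858201]), 'orientation': array([-5.80542272e-01, -3.08697823e+00,  2.81389706e-03]), 'force': array([-0.37341315, -0.71436755,  0.37137877]), 'wrist_torque': array([-0.00469394, -0.01663265, -0.06030767]), 'opening': 0.09277872265775661} 0.011
scene {'mtx': array([[408.31541029,   0.        , 317.24350001],
       [  0.        , 408.31541029, 187.10184236],
       [  0.        ,   0.        ,   1.        ]]), 'R': array([[ 0.06995562,  0.99735429, -0.01976419],
       [ 0.52254022, -0.05351422, -0.85093357],
       [-0.84973992,  0.0492    , -0.52490135]]), 't': array([-0.04748574, -0.26310655,  1.43289228])}
side {'mtx': array([[391.31178288,   0.        , 317.79356564],
       [  0.        , 391.31178288, 202.47330278],
       [  0.        ,   0.        ,   1.        ]]), 'R': array([[ 6.54801944e-01, -7.55800410e-01,  3.92987513e-04],
       [-4.41041334e-01, -3.82526629e-01, -8.11884179e-01],
       [ 6.13772723e-01,  5.31450015e-01, -5.83818401e-01]]), 't': array([-0.3851208 ,  0.29992602,  0.49504852])}
wrist {'mtx': array([[309.70691629,   0.        , 320.74278736],
       [  0.        , 309.70691629, 200.24805068],
       [  0.        ,   0.        ,   1.        ]]), 'R': array([[ 0.36343637,  0.93161632, -0.00224617],
       [ 0.89618221, -0.34895235,  0.27402501],
       [ 0.25450236, -0.10160363, -0.96171994]]), 't': array([-0.59923944, -0.032951  ,  0.39234721])}
```

View pics/scene0.png

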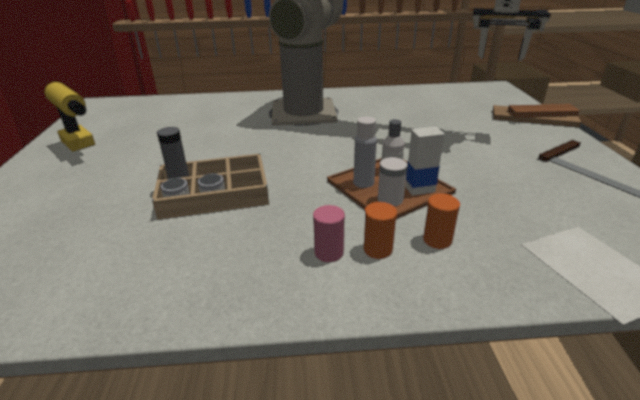

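View pics/side0.png

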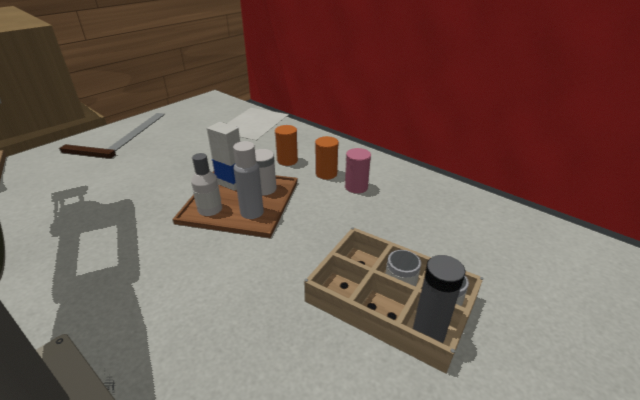

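View pics/wrist0.png

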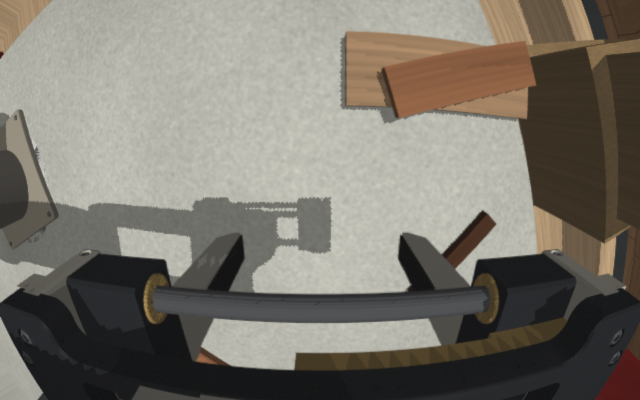

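The scene view shows the caddy at (210,185) and the tray at (390,185): can (365,150), bottle (394,145), jar (392,182), carton (425,160). The orange and pink look-alikes are at (380,230), (440,220) and (329,233). In the side view the empty cells are near (346,285), (380,308) and (362,262).

```bash
cat > h.py <<'E'
from plant import monitor, eyes, job, robot
import cv2,numpy as np
def ray(n,uv,i=None):
    i=i or eyes.camera_info(n); M=i['mtx'];R=i['R'];t=i['t']
    x=(uv[0]-M[0,2])/M[0,0]; y=(uv[1]-M[1,2])/M[1,1]
    if n=='wrist':
        th=np.hypot(x,y); s=np.sin(th)/max(th,1e-9); d=np.array([x*s,y*s,np.cos(th)])
    else: d=np.array([x,y,1.])
    return -R.T@t, R.T@d
def cast(n,uv,z,i=None):
    c,d=ray(n,uv,i); return c+d*(z-c[2])/d[2]
def proj(n,X,i=None):
    i=i or eyes.camera_info(n); p=i['R']@np.asarray(X,float)+i['t']; M=i['mtx']
    if n=='wrist':
        r=np.hypot(p[0],p[1]); th=np.arctan2(r,p[2]); q=p[:2]/max(r,1e-9)*th
    else: q=p[:2]/p[2]
    return q*M[0,0]+M[:2,2]
E
python3 - <<'E'
from h import *
np.set_printoptions(precision=3,suppress=True)
i=eyes.camera_info('wrist');s=monitor.read_state()
Rt=cv2.Rodrigues(s['orientation'])[0]
print('wrist cam in tool',Rt.T@(-i['R'].T@i['t']-s['tool_pos']),'axis in tool',Rt.T@i['R'][2], 'Rt',Rt)
for n in('scene','side'): print(n,ray(n,(320,200))[0])
for uv in [(355,232),(306,287),(481,280),(446,356)]: print('caddy',uv,cast('side',uv,.05))
for uv in [(362,263),(344,285),(372,306),(392,316)]: print('dot',cast('side',uv,.01))
for k,uv,z in [('can',(244,148),.173),('jar',(263,154),.103),('bottle',(201,158),.143),('carton',(224,129),.158)]: print(k,cast('side',uv,z))
for k,uv,z in [('can',(366,121),.173),('jar',(393,164),.103),('bottle',(395,123),.143),('carton',(427,133),.158)]: print(k,cast('scene',uv,z))
for uv in [(329,182),(395,217),(454,188)]: print('tray scene',cast('scene',uv,.014))
a=cv2.imread('pics/side0.png')[215:370,290:495]
cv2.imwrite('pics/c1.png',cv2.resize(a,None,fx=3.8,fy=3.8,interpolation=cv2.INTER_CUBIC))
E
```

```text
wrist cam in tool [ 0.076  0.    -0.156] axis in tool [-0.274 -0.001  0.962] Rt [[-0.932  0.363 -0.001]
 [ 0.363  0.932 -0.001]
 [ 0.    -0.001 -1.   ]]
scene [ 1.358 -0.037  0.527]
side [ 0.081 -0.439  0.533]
caddy (355, 232) [ 0.562 -0.117  0.05 ]
caddy (306, 287) [ 0.398 -0.14   0.05 ]
caddy (481, 280) [ 0.599 -0.348  0.05 ]
caddy (446, 356) [ 0.431 -0.368  0.05 ]
dot [ 0.537 -0.154  0.01 ]
dot [ 0.471 -0.162  0.01 ]
dot [ 0.465 -0.226  0.01 ]
dot [ 0.47  -0.263  0.01 ]
can [0.502 0.116 0.173]
jar [0.593 0.169 0.103]
bottle [0.452 0.195 0.143]
carton [0.549 0.242 0.158]
can [0.516 0.124 0.173]
jar [0.593 0.172 0.103]
bottle [0.465 0.204 0.143]
carton [0.562 0.25  0.158]
tray scene [0.507 0.041 0.014]
tray scene [0.665 0.167 0.014]
tray scene [0.564 0.331 0.014]
```

View pics/c1.png

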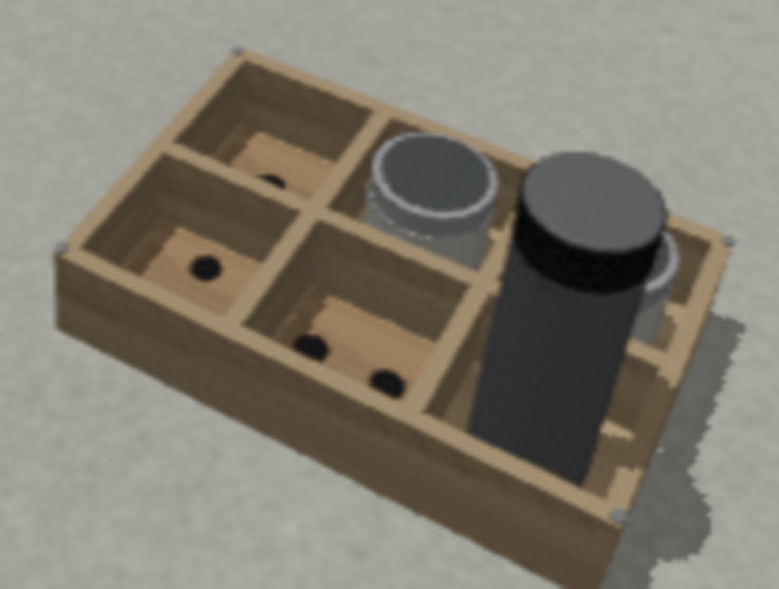

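In the crop, the far-left cell shows one half-hidden dot, the near-left shows one dot well off centre, and the near-middle shows two. Dots may be hidden behind walls, so I'll check from above with the wrist camera. Tray first, since it is on the way.

Request:
servo_tool(plan=[[[-1,23.5,-30.5,14,0,0,0],[-1,23.5,-30.5,14,0,0,0],[-1,23.5,-30.5,14,0,0,0],[-1,23.5,-30.5,14,0,0,0],[-1,23.5,-30.5,14,0,0,0],[-1,23.5,-30.5,14,0,0,0],[-1,23.5,-30.5,14,0,0,0],[-1,23.5,-30.5,14,0,0,0],[-1,23.5,-30.5,14,0,0,0],[-1,23.5,-30.5,14,0,0,0],[-1,23.5,-30.5,14,0,0,0],[-1,23.5,-30.5,14,0,0,0]]], force=40)

```text
t: 1.35
tool_pos: [0.5006, 0.1916, 0.398]
orientation: [-0.581, -3.087, 0.0]
force: [1.1, -0.5, 0.4]
opening: 0.0929
```

```bash
cat > shot.py <<'E'
import sys,pickle
from h import *
n=sys.argv[1]; s=monitor.read_state(); i=eyes.camera_info('wrist'); im=eyes.read_camera('wrist')
cv2.imwrite(f'pics/{n}.png',im[:,:,::-1]); pickle.dump(i,open(f'pics/{n}.pkl','wb'))
print(s['t'],s['tool_pos'],s['orientation'],np.abs(s['dq']).max())
E
python3 - <<'E'
E
python3 shot.py w1
```

```text
1.35 [0.50057446 0.19157837 0.39798692] [-5.80597036e-01 -3.08721212e+00  1.27232995e-04] 0.6824504615289111
```

View pics/w1.png

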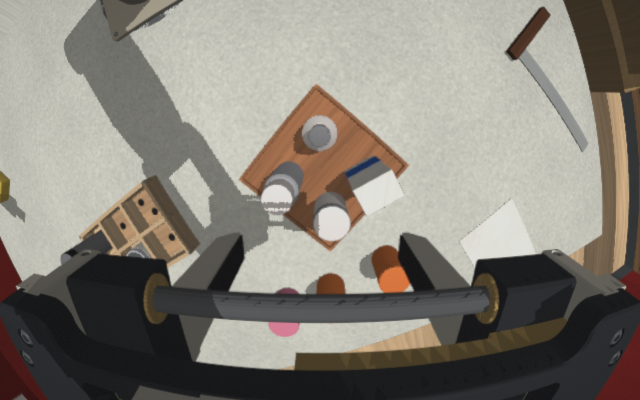

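From above: tray with bottle (319,135) at its near corner, can (280,195), jar (331,215), carton (375,188). Orange and pink cylinders stand off the tray at (390,268), (330,285) and (285,325). The caddy dots show at (140,203)/(155,210), (123,226) and (172,237). I'll take an enlarged crop of both.

```bash
python3 - <<'E'
import time
from h import *
for _ in range(3): eyes.read_camera('wrist')
E
python3 shot.py w2
python3 - <<'E'
import cv2,numpy as np
a=cv2.imread('pics/w2.png')
x=cv2.resize(a[110:250,245:415],None,fx=2.75,fy=4,interpolation=cv2.INTER_CUBIC) if 0 else cv2.resize(a[110:250,250:410],None,fx=2.8,fy=2.8,interpolation=cv2.INTER_CUBIC)
y=cv2.resize(a[170:270,75:205],None,fx=2.7,fy=2.7,interpolation=cv2.INTER_CUBIC)
o=np.zeros((max(x.shape[0],y.shape[0]),x.shape[1]+y.shape[1],3),np.uint8)
o[:x.shape[0],:x.shape[1]]=x;o[:y.shape[0],x.shape[1]:]=y
print(o.shape);cv2.imwrite('pics/c2.png',o)
E
```

```text
1.55 [0.50024184 0.19251405 0.39737538] [-5.83698688e-01 -3.08637480e+00 -2.37855826e-04] 0.037690320417282173
(392, 799, 3)
```

View pics/c2.png

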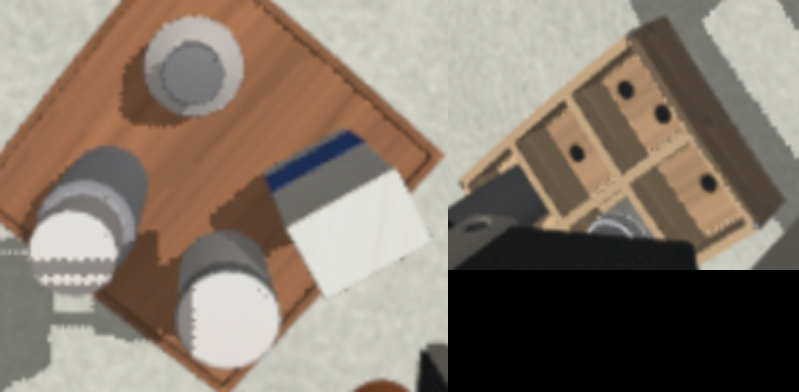

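The jar is the white one on the tray at (331,224). It has a flush top, no shoulder and stands on the tray, unlike the orange and pink ones on the bench. The far-left cell has exactly one centred dot.

Run:
```python
from h import *; import pickle
np.set_printoptions(precision=4,suppress=True)
i=pickle.load(open('pics/w2.pkl','rb'))
T=lambda x,y:(250+x/2.8,110+y/2.8); C=lambda x,y:(75+(x-448)/2.7,170+y/2.7)
for k,p,z in [('jar',(228,318),.103),('can',(73,250),.173),('bottle',(192,72),.143),('cart',(268,221),.158),('cart',(395,168),.158),('cart',(432,240),.158),('cart',(325,297),.158)]:
    print(k,cast('wrist',T(*p),z,i))
for p in [(626,90),(662,113),(577,153),(708,183)]: print('dot',cast('wrist',C(*p),.01,i))
for p in [(465,182),(630,37),(753,222)]: print('rim corner',cast('wrist',C(*p),.05,i))
# image jar lid outline predicted, for check
for X in [(.593,.17)]: print(proj('wrist',(*X,.103),i))
```

```text
jar [0.5903 0.1751 0.103 ]
can [0.5086 0.1277 0.173 ]
bottle [0.4552 0.2072 0.143 ]
cart [0.5323 0.2154 0.158 ]
cart [0.53   0.2806 0.158 ]
cart [0.5701 0.2869 0.158 ]
cart [0.578  0.2283 0.158 ]
dot [ 0.4441 -0.1853  0.01  ]
dot [ 0.4723 -0.1631  0.01  ]
dot [ 0.4715 -0.2623  0.01  ]
dot [ 0.5361 -0.154   0.01  ]
rim corner [ 0.4476 -0.3648  0.05  ]
rim corner [ 0.411 -0.132  0.05 ]
rim corner [ 0.5668 -0.1075  0.05  ]
[329.0056 226.2037]
```

Request:
servo_tool(plan=[[[-1,30,-6.5,-30,0,0,0.04],[-1,30,-6.5,-30,0,0,0.04],[-1,31,-6.5,-30,0,0,0.03],[-1,0,0,-30,0,0,0],[-1,0,0,-30,0,0,0],[-1,0,0,0,0,0,0],[-1,0,0,0,0,0,0]]])

```text
t: 2.3
tool_pos: [0.5898, 0.1746, 0.2474]
orientation: [-0.407, -3.113, 0.001]
force: [0.1, -0.0, 0.1]
opening: 0.093
```

```bash
python3 shot.py w3
python3 - <<'E'
from h import *; import pickle
i=pickle.load(open('pics/w3.pkl','rb'))
for z in (.103,): print(proj('wrist',(.591,.173,z),i))
s=eyes.read_camera('scene'); a=cv2.imread('pics/w3.png')
x=cv2.resize(a[60:400,180:520],(400,400)); y=cv2.resize(s[70:230,320:480,::-1],(400,400),interpolation=cv2.INTER_CUBIC)
cv2.imwrite('pics/c3.png',np.hstack([x,y]))
E
```

```text
2.3 [0.58979329 0.17461356 0.24736359] [-4.07268330e-01 -3.11314337e+00  7.31962787e-04] 0.05190872703175189
[319.47104409 192.35761925]
```

View pics/c3.png

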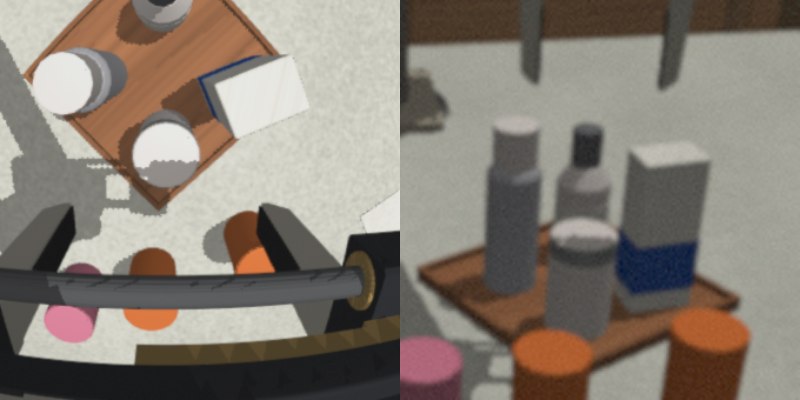

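The jar lid is centred at about (321,190), within 2 px of prediction, so the tool is right above it. Descending and gripping.

Request:
servo_tool(plan=[[[-1,0,0,-40,0,0,0],[-1,0,0,-40,0,0,0],[-1,0,0,-40,0,0,0],[-1,0,0,-25,0,0,0],[-1,0,0,-10,0,0,0],[-1,0,0,0,0,0,0],[-1,0,0,0,0,0,0],[0,0,0,0,0,0,0],[1,0,0,0,0,0,0],[1,0,0,0,0,0,0],[1,0,0,0,0,0,0],[1,0,0,0,0,0,0]]], force=40)

```text
t: 3.6
tool_pos: [0.591, 0.1736, 0.0928]
orientation: [0.41, 3.115, 0.0]
force: [-0.6, 0.8, 1.3]
opening: 0.0575
```

Request:
servo_tool(plan=[[[1,0,0,10,0,0,0],[1,0,0,25,0,0,0],[1,0,0,35,0,0,0],[1,0,0,40,0,0,0],[1,0,0,40,0,0,0],[1,0,0,30,0,0,0],[1,2,-15,10,0,0,0],[1,2,-30,10,0,0,0],[1,2,-40,10,0,0,0],[1,2,-40,10,0,0,0],[1,2,-40,10,0,0,0],[1,0,-40,0,0,0,0]]])

```text
t: 4.8
tool_pos: [0.6007, -0.034, 0.3229]
orientation: [0.41, 3.114, -0.001]
force: [0.3, -0.5, -4.7]
opening: 0.0572
```

Request:
servo_tool(plan=[[[1,0,-40,0,0,0,0],[1,0,-40,0,0,0,0],[1,0,-30,0,0,0,0],[1,0,-20,0,0,0,0],[1,0,-15,0,0,0,0],[1,0,0,0,0,0,0],[1,0,0,0,0,0,0],[1,0,0,0,0,0,0]]])

```text
t: 5.6
tool_pos: [0.601, -0.1754, 0.3224]
orientation: [-0.408, -3.115, -0.001]
force: [-0.0, 0.4, -4.3]
opening: 0.0568
```

```bash
python3 shot.py w4
python3 - <<'E'
import cv2
a=cv2.imread('pics/w4.png'); cv2.imwrite('pics/c4.png',cv2.resize(a[0:330,120:520],None,fx=2,fy=2,interpolation=cv2.INTER_CUBIC)[:600])
E
```

```text
5.6 [ 0.60096792 -0.17540206  0.3224121 ] [-4.08227130e-01 -3.11450167e+00 -8.20598770e-04] 0.00743962528787137
```

View pics/c4.png

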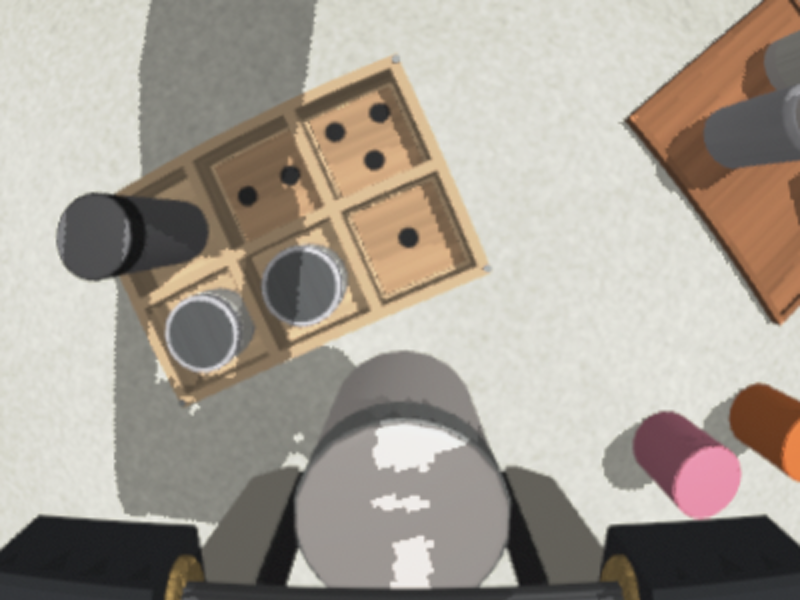

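Clear view: one dot in the far-left cell (409,237), two dots in the near-middle (247,195)/(290,175), three dots in the near-left (335,132)/(380,112)/(374,160). The jar is held upright.

Run:
```python
from h import *; import pickle
np.set_printoptions(precision=4,suppress=True)
i=pickle.load(open('pics/w4.pkl','rb'));C=lambda p:(120+p[0]/2,p[1]/2)
im=cv2.imread('pics/w4.png')
for p in [(409,237),(247,195),(290,175),(335,132),(380,112),(374,160)]: print('dot',cast('wrist',C(p),.01,i)[:2])
for p in [(395,60),(487,268)]: print('nail',cast('wrist',C(p),.05,i)[:2])
# top of canister/tins
for p,z in [((94,237),.156),((204,332),.061),((303,285),.061)]: print('stock',cast('wrist',C(p),z,i)[:2])
z=.3224-.0928+.103+.0005
print('lid',cast('wrist',C((403,512)),z,i)[:2])
```

```text
dot [ 0.5354 -0.1519]
dot [ 0.4699 -0.2617]
dot [ 0.4652 -0.2257]
dot [ 0.4431 -0.1844]
dot [ 0.4374 -0.1481]
dot [ 0.4721 -0.162 ]
nail [ 0.4111 -0.1291]
nail [ 0.5689 -0.1054]
stock [ 0.4803 -0.3213]
stock [ 0.5583 -0.3082]
stock [ 0.5468 -0.23  ]
lid [ 0.5973 -0.1738]
```

Request:
servo_tool(plan=[[[1,-21,8,0,0,0,0],[1,-22,8,0,0,0,0],[1,-21,7.5,-20,0,0,0],[1,0,0,-40,0,0,0],[1,0,0,-40,0,0,0],[1,0,0,-40,0,0,0],[1,0,0,-40,0,0,0],[1,0,0,-25,0,0,0],[1,0,0,-12,0,0,0],[1,0,0,0,0,0,0],[1,0,0,0,0,0,0]]])

```text
t: 6.75
tool_pos: [0.538, -0.153, 0.1073]
orientation: [0.409, 3.113, -0.001]
force: [0.5, -0.7, -3.0]
opening: 0.0569
```

Request:
servo_tool(plan=[[[1,-1,1,-4,0,0,0],[1,0,0,-4,0,0,0],[1,0,0,-2,0,0,0],[1,0,0,-1,0,0,0],[1,0,0,-1,0,0,0],[1,0,0,0,0,0,0],[1,0,0,0,0,0,0],[1,0,0,0,0,0,0]]])

```text
t: 7.55
tool_pos: [0.5365, -0.1522, 0.0948]
orientation: [0.41, 3.114, -0.0]
force: [-3.2, 2.1, 6.2]
opening: 0.0571
```

Contact felt (Fz −4 → +6 N). Releasing, then rising.

Request:
servo_tool(plan=[[[0.3,0,0,0,0,0,0],[0,0,0,0,0,0,0],[-0.5,0,0,0,0,0,0],[-1,0,0,0,0,0,0],[-1,0,0,0,0,0,0],[-1,0,0,0,0,0,0],[-1,0,0,20,0,0,0],[-1,0,0,40,0,0,0],[-1,0,0,45,0,0,0],[-1,0,0,45,0,0,0],[-1,0,0,45,0,0,0],[-1,20,0,30,0,0,0]]])

```text
t: 8.75
tool_pos: [0.5559, -0.1524, 0.3234]
orientation: [0.411, 3.11, -0.002]
force: [0.9, -0.2, 0.6]
opening: 0.0929
```

```bash
python3 - <<'E'
from h import *
for _ in range(3): eyes.read_camera('wrist')
E
python3 shot.py w5
python3 - <<'E'
from h import *; import pickle
i=pickle.load(open('pics/w5.pkl','rb')); print(proj('wrist',(.5354,-.1519,.105),i),proj('wrist',(.5354,-.1519,.01),i))
a=cv2.imread('pics/w5.png'); s=eyes.read_camera('side')[:,:,::-1]
cv2.imwrite('pics/c5.png',np.hstack([cv2.resize(a[0:300,120:520],(400,300)),cv2.resize(s[180:380,270:500],(345,300))]))
E
```

```text
8.9 [ 0.55761076 -0.15238615  0.3213736 ] [ 4.08877454e-01  3.10981563e+00 -1.76602892e-03] 0.09376960372514169
[316.40784797 158.0013481 ] [317.33673972 148.88170857]
```

View pics/c5.png

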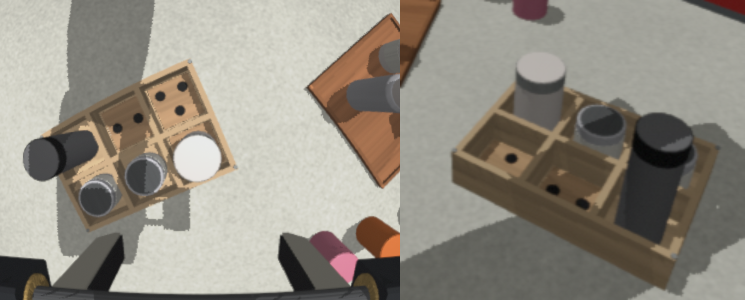

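The jar lid is at crop (197,157), within 1 px of the pad-centre prediction, and the jar stands upright with the stock undisturbed. Now to the bottle.

Request:
servo_tool(plan=[[[-1,-4,20,0,0,0,0],[-1,-4,38,0,0,0,0],[-1,-4,42,0,0,0,0],[-1,-4,42,0,0,0,0],[-1,-4,42,0,0,0,0],[-1,-4,42,0,0,0,0],[-1,-4,42,0,0,0,0],[-1,-4,38,0,0,0,0],[-1,-4,26,0,0,0,0],[-1,-2,15,0,0,0,0],[-1,0,0,0,0,0,0],[-1,0,0,0,0,0,0]]])

```text
t: 10.2
tool_pos: [0.5177, 0.1941, 0.3177]
orientation: [-0.41, -3.114, 0.002]
force: [0.1, -0.5, -0.5]
opening: 0.0928
```

```bash
python3 shot.py w6
python3 - <<'E'
from h import *; import pickle
i=pickle.load(open('pics/w6.pkl','rb'))
a=cv2.imread('pics/w6.png')
for n,X in [('bottle',(.455,.206,.143)),('can',(.509,.127,.173))]: print(n,proj('wrist',X,i))
cv2.imwrite('pics/c6.png',cv2.resize(a[0:230,200:440],None,fx=2.5,fy=2.5,interpolation=cv2.INTER_CUBIC))
E
```

```text
10.2 [0.51774827 0.19411434 0.31769176] [-4.09807426e-01 -3.11354277e+00  1.91687731e-03] 0.020320304491928176
bottle [316.38882681 125.63453459]
can [255.39766143 199.24080571]
```

View pics/c6.png

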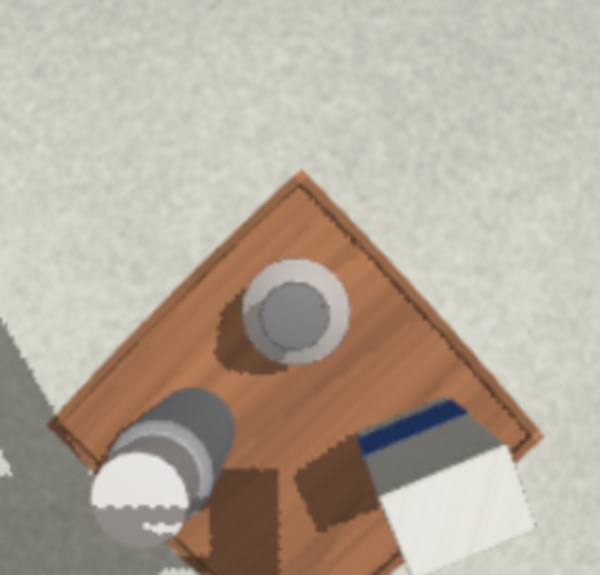

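Bottle cap at (318,126) and can cap at (256,200), so the bottle is at about (0.4555, 0.208) and the can at about (0.509, 0.127).

Request:
servo_tool(plan=[[[-1,-20,5,0,0,0,0],[-1,-22,5,0,0,0,0],[-1,-20,4,-20,0,0,0],[-1,0,0,-40,0,0,0],[-1,0,0,-40,0,0,0],[-1,0,0,-40,0,0,0],[-1,0,0,-35,0,0,0],[-1,0,0,-22,0,0,0],[-1,0,0,0,0,0,0],[-1,0,0,0,0,0,0],[0.2,0,0,0,0,0,0],[0.2,0,0,0,0,0,0]]])

```text
t: 11.45
tool_pos: [0.4574, 0.2092, 0.1237]
orientation: [0.41, 3.112, 0.002]
force: [-1.2, 0.9, 0.6]
opening: 0.0814
```

Request:
servo_tool(plan=[[[1,0,0,0,0,0,0],[1,0,0,0,0,0,0],[1,0,0,0,0,0,0],[1,0,0,0,0,0,0],[1,0,0,10,0,0,0],[1,0,0,25,0,0,0],[1,0,0,35,0,0,0],[1,0,0,40,0,0,0],[1,0,0,40,0,0,0],[1,0,0,30,0,0,0],[1,0,0,10,0,0,0],[1,0,0,0,0,0,0]]])

```text
t: 12.65
tool_pos: [0.4567, 0.2093, 0.3137]
orientation: [0.41, 3.112, 0.002]
force: [0.7, 0.3, -0.9]
opening: 0.0005
```

The fingers shut fully, so the bottle was missed or slipped out. I need to look.

```bash
python3 shot.py w7
python3 - <<'E'
from h import *; import pickle
i=pickle.load(open('pics/w7.pkl','rb'))
for n,X in [('bottle',(.4555,.208,.143)),('can',(.509,.127,.173))]: print(n,proj('wrist',X,i),proj('side',X),proj('scene',X))
a=cv2.imread('pics/w7.png'); s=eyes.read_camera('side')[:,:,::-1];c=eyes.read_camera('scene')[:,:,::-1]
cv2.imwrite('pics/side7.png',s);cv2.imwrite('pics/scene7.png',c)
top=cv2.resize(a[0:290,80:560],(640,387)); b=np.hstack([cv2.resize(s[110:240,165:325],(260,211),interpolation=cv2.INTER_CUBIC),cv2.resize(c[90:220,320:480],(260,211),interpolation=cv2.INTER_CUBIC),np.zeros((211,120,3),np.uint8)])
cv2.imwrite('pics/c7.png',np.vstack([top,b]))
E
```

```text
12.65 [0.4567363  0.20929366 0.31370295] [4.09553009e-01 3.11150174e+00 2.47865348e-03] 0.06767003401489015
bottle [318.8730326  183.43013634] [198.68892211 155.30503301] [395.91011888 121.37905382]
can [259.21726362 255.81379317] [243.09327636 145.03649221] [366.89614536 119.715579  ]
```

View pics/c7.png

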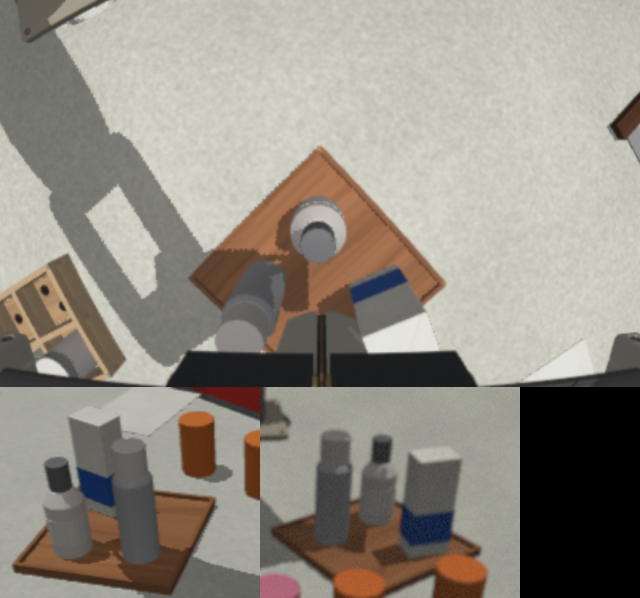

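The bottle is still upright in place (cap ~2 px off its old spot), so the cap is too slippery. I'll grip the body instead, at z≈0.085, which clears its neighbours.

Request:
servo_tool(plan=[[[-1,0,0,0,0,0,0],[-1,0,0,0,0,0,0],[-1,-2.5,0,0,0,0,0],[-1,0,0,0,0,0,0],[-1,0,0,-30,0,0,0],[-1,0,0,-45,0,0,0],[-1,0,0,-45,0,0,0],[-1,0,0,-45,0,0,0],[-1,0,0,-35,0,0,0],[-1,0,0,-30,0,0,0],[-1,0,0,0,0,0,0],[-1,0,0,0,0,0,0]]])

```text
t: 14.0
tool_pos: [0.4533, 0.209, 0.082]
orientation: [-0.41, -3.114, 0.001]
force: [1.1, -0.2, 0.3]
opening: 0.0905
```

```bash
python3 -c "
from h import *
s=monitor.read_state();print(s['tool_pos'],s['q'],s['force'],s['opening'])"
```

```text
[0.45326435 0.20895381 0.08200681] [ 3.29221650e-01 -1.69040784e-02  1.91985013e+00 -3.33242800e-05
  1.23960235e+00 -9.79795110e-01] [ 1.13826415 -0.21710463  0.34517729] 0.09049629994925049
```

Request:
servo_tool(plan=[[[-1,0,0,-5,0,0,0],[-1,0,0,0,0,0,0],[0,0,0,0,0,0,0],[1,0,0,0,0,0,0],[1,0,0,0,0,0,0],[1,0,0,0,0,0,0],[1,0,0,0,0,0,0],[1,0,0,4,0,0,0],[1,0,0,4,0,0,0],[1,0,0,4,0,0,0],[1,0,0,0,0,0,0]]], force=45)

```text
t: 15.1
tool_pos: [0.4539, 0.2092, 0.0894]
orientation: [0.41, 3.114, 0.001]
force: [-0.4, 0.2, -3.0]
opening: 0.0529
```

Request:
servo_tool(plan=[[[1,0,0,20,0,0,0],[1,0,0,35,0,0,0],[1,0,0,40,0,0,0],[1,0,0,40,0,0,0],[1,0,0,40,0,0,0],[1,0,-15,20,0,0,0],[1,1,-30,0,0,0,-0.1],[1,1,-40,0,0,0,-0.1],[1,1,-40,0,0,0,-0.1],[1,1,-40,0,0,0,-0.1],[1,1,-40,0,0,0,-0.1],[1,1,-40,0,0,0,-0.1]]])

```text
t: 16.3
tool_pos: [0.4591, -0.0375, 0.2836]
orientation: [1.318, 2.852, 0.0]
force: [1.4, 0.1, -3.2]
opening: 0.0528
```

Request:
servo_tool(plan=[[[1,1,-40,0,0,0,-0.1],[1,1,-40,0,0,0,-0.1],[1,1,-40,0,0,0,-0.1],[1,2,-40,0,0,0,0],[1,2,-30,0,0,0,0],[1,2,-15,0,0,0,0],[1,0,0,0,0,0,0],[1,0,0,0,0,0,0],[1,0,0,0,0,0,0]]])

```text
t: 17.2
tool_pos: [0.4686, -0.2397, 0.2836]
orientation: [-1.722, -2.627, -0.001]
force: [0.6, 1.1, -2.8]
opening: 0.0527
```

```bash
python3 shot.py w8
python3 - <<'E'
from h import *; import pickle
i=pickle.load(open('pics/w8.pkl','rb')); s=monitor.read_state(); Rt=cv2.Rodrigues(s['orientation'])[0]
print(s['opening'],s['force'],np.degrees(np.arctan2(Rt[1,1],Rt[0,1])))
print(proj('wrist',(*s['tool_pos'][:2],s['tool_pos'][2]-.0774+.143),i))
E
```

```text
17.2 [ 0.46860583 -0.23971842  0.28363274] [-1.72220274e+00 -2.62709055e+00 -6.75409479e-04] 0.0061028300394483995
0.052515584145400786 [-0.75432644  0.07383871 -3.67632085] 23.52108745220834
[319.50943071 330.48113394]
```

Request:
servo_tool(plan=[[[1,-1,-4,-20,0,0,0],[1,0,0,-35,0,0,0],[1,0,0,-40,0,0,0],[1,0,0,-40,0,0,0],[1,0,0,-35,0,0,0],[1,0,0,-20,0,0,0],[1,0,0,0,0,0,0],[1,0,0,0,0,0,0]]])

```text
t: 18.05
tool_pos: [0.4678, -0.2444, 0.0943]
orientation: [1.723, 2.627, 0.0]
force: [-0.6, -0.2, -2.3]
opening: 0.0527
```

Request:
servo_tool(plan=[[[1,0,0,-5,0,0,0],[1,0,0,-4,0,0,0],[1,0,0,-3,0,0,0],[1,0,0,-2,0,0,0],[1,0,0,-1,0,0,0],[1,0,0,0,0,0,0],[1,0,0,0,0,0,0]]])

```text
t: 18.75
tool_pos: [0.4678, -0.2455, 0.0798]
orientation: [1.724, 2.625, -0.001]
force: [-4.0, 1.5, 5.8]
opening: 0.0529
```

Contact felt (Fz −2.3 → +5.8 N). Releasing and rising clear.

Request:
servo_tool(plan=[[[0.2,0,0,0,0,0,0],[-0.2,0,0,0,0,0,0],[-0.7,0,0,0,0,0,0],[-0.7,0,0,0,0,0,0],[-0.7,0,0,0,0,0,0],[-0.7,0,0,0,0,0,0],[-0.7,0,0,20,0,0,0],[-0.7,0,0,40,0,0,0],[-0.7,0,0,45,0,0,0],[-1,0,0,45,0,0,0],[-1,0,0,45,0,0,0],[-1,0,0,35,0,0,0]]])

```text
t: 19.95
tool_pos: [0.4678, -0.2452, 0.312]
orientation: [1.722, 2.624, 0.0]
force: [0.5, -0.4, -0.1]
opening: 0.0922
```

Request:
servo_tool(plan=[[[-1,4,20,0,0,0,0.1],[-1,9,38,0,0,0,0.1],[-1,9,42,0,0,0,0.1],[-1,9,42,0,0,0,0.1],[-1,9,42,0,0,0,0.15],[-1,9,42,0,0,0,0],[-1,9,42,0,0,0,0],[-1,9,42,0,0,0,0],[-1,9,34,0,0,0,0],[-1,4,26,0,0,0,0],[-1,0,0,0,0,0,0],[-1,0,0,0,0,0,0]]])

```text
t: 21.15
tool_pos: [0.5473, 0.1252, 0.3084]
orientation: [-0.944, -2.996, 0.001]
force: [0.2, -0.8, 0.9]
opening: 0.0934
```

```bash
python3 shot.py w9
python3 - <<'E'
from h import *; import pickle
np.set_printoptions(precision=4,suppress=True)
i=pickle.load(open('pics/w9.pkl','rb')); s=monitor.read_state(); Rt=cv2.Rodrigues(s['orientation'])[0]
print(np.degrees(np.arctan2(Rt[1,1],Rt[0,1])))
# can top: bright blob near prediction
p=proj('wrist',(.5095,.1275,.173),i); print('can pred',p)
side=eyes.read_camera('side')[:,:,::-1]; cv2.imwrite('pics/side9.png',side)
for n,X in [('jar',(.5354,-.1519,.105)),('bottle',(.4676,-.2437,.145))]: print(n,proj('side',X))
a=cv2.imread('pics/w9.png'); x0,y0=int(p[0])-80,max(0,int(p[1])-80)
l=cv2.resize(a[y0:y0+160,x0:x0+160],(400,400),interpolation=cv2.INTER_CUBIC); r=cv2.resize(side[200:360,300:460],(400,400),interpolation=cv2.INTER_CUBIC)
print(x0,y0); cv2.imwrite('pics/c9.png',np.hstack([l,r]))
E
```

```text
21.15 [0.54730847 0.12522755 0.30835515] [-9.43770793e-01 -2.99608096e+00  9.48323099e-04] 0.029990470354612275
54.95933173004335
can pred [299.7114 160.1262]
jar [363.8964 223.5135]
bottle [390.36   250.1528]
219 80
```

View pics/c9.png

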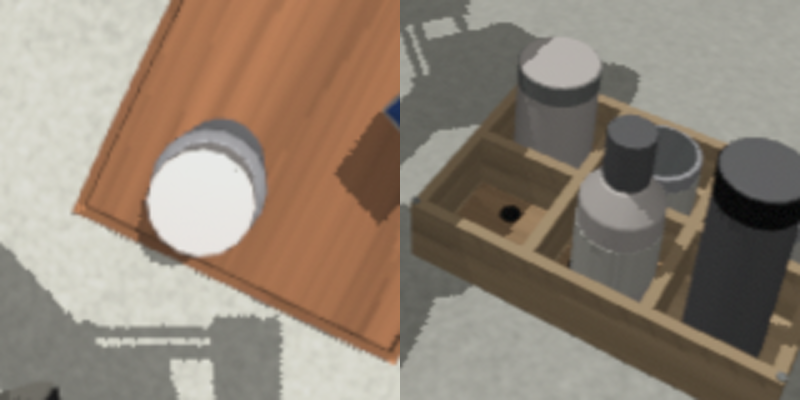

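The bottle and jar stand upright in their cells, within ~3 px of side-view predictions. The can cap is at (300,161) as predicted, so the can is at (0.5095, 0.1275). I'll grip its body just below the shoulder.

Request:
servo_tool(plan=[[[-1,-19,1,0,0,0,0],[-1,-19,1,0,0,0,0],[-1,0,0,0,0,0,0],[-1,0,0,-30,0,0,0],[-1,0,0,-40,0,0,0],[-1,0,0,-40,0,0,0],[-1,0,0,-40,0,0,0],[-1,0,0,-30,0,0,0],[-1,0,0,-20,0,0,0],[-1,0,0,0,0,0,0],[-1,0,0,0,0,0,0]]])

```text
t: 22.35
tool_pos: [0.5099, 0.1264, 0.109]
orientation: [-0.948, -2.995, 0.0]
force: [0.7, 0.3, 0.0]
opening: 0.0929
```

Request:
servo_tool(plan=[[[-1,0,1,-3,0,0,0],[-1,0,0,0,0,0,0],[0,0,0,0,0,0,0],[1,0,0,0,0,0,0],[1,0,0,0,0,0,0],[1,0,0,0,0,0,0],[1,0,0,0,0,0,0],[1,0,0,0,0,0,0],[1,0,0,4,0,0,0],[1,0,0,4,0,0,0],[1,0,0,4,0,0,0],[1,0,0,0,0,0,0]]])

```text
t: 23.55
tool_pos: [0.5099, 0.1281, 0.1184]
orientation: [0.946, 2.995, 0.001]
force: [-0.4, 0.7, -2.8]
opening: 0.0514
```

Request:
servo_tool(plan=[[[1,0,0,20,0,0,0],[1,0,0,35,0,0,0],[1,0,0,40,0,0,0],[1,0,0,40,0,0,0],[1,0,0,30,0,0,0],[1,-4,-18,10,0,0,0],[1,-7,-38,0,0,0,0],[1,-8,-42,0,0,0,0],[1,-8,-42,0,0,0,0],[1,-8,-42,0,0,0,0],[1,-8,-42,0,0,0,0],[1,-7,-38,0,0,0,0]]])

```text
t: 24.75
tool_pos: [0.4587, -0.1358, 0.2927]
orientation: [0.946, 2.995, -0.0]
force: [-0.0, 0.2, -3.2]
opening: 0.0512
```

Request:
servo_tool(plan=[[[1,-4,-20,0,0,0,0],[1,0,-10,0,0,0,0],[1,0,0,0,0,0,0],[1,0,0,0,0,0,0],[1,0,0,0,0,0,0]]])

```text
t: 25.25
tool_pos: [0.4558, -0.1628, 0.2926]
orientation: [-0.944, -2.996, -0.001]
force: [0.6, -0.7, -3.7]
opening: 0.0511
```

Request:
servo_tool(plan=[[[1,0,-1,-20,0,0,0],[1,0,0,-35,0,0,0],[1,0,0,-40,0,0,0],[1,0,0,-35,0,0,0],[1,0,0,-25,0,0,0],[1,0,0,-12,0,0,0],[1,0,0,0,0,0,0],[1,0,0,0,0,0,0]]])

```text
t: 26.05
tool_pos: [0.4563, -0.1649, 0.127]
orientation: [0.945, 2.995, -0.0]
force: [0.4, -0.8, -3.2]
opening: 0.0509
```

Request:
servo_tool(plan=[[[1,0,0,-7,0,0,0],[1,0,0,-5,0,0,0],[1,0,0,-3,0,0,0],[1,0,0,-2,0,0,0],[1,0,0,-1,0,0,0],[1,0,0,-0.5,0,0,0],[1,0,0,0,0,0,0],[1,0,0,0,0,0,0]]])

```text
t: 26.85
tool_pos: [0.4556, -0.1652, 0.1076]
orientation: [0.946, 2.995, -0.0]
force: [-2.5, -1.2, 1.9]
opening: 0.0513
```

Request:
servo_tool(plan=[[[0.2,0,0,0,0,0,0],[-0.2,0,0,0,0,0,0],[-0.6,0,0,0,0,0,0],[-0.6,0,0,0,0,0,0],[-0.6,0,0,0,0,0,0],[-0.6,0,0,20,0,0,0],[-0.6,0,0,40,0,0,0],[-0.6,0,0,45,0,0,0],[-0.6,0,0,45,0,0,0],[-0.6,0,0,40,0,0,0],[-0.6,40,0,10,0,0,0],[-0.6,30,0,0,0,0,0]]])

```text
t: 28.05
tool_pos: [0.528, -0.1656, 0.3114]
orientation: [0.945, 2.988, -0.001]
force: [-0.5, -0.7, 1.0]
opening: 0.0742
```

```bash
python3 - <<'E'
from h import *
for _ in range(5): eyes.read_camera('wrist')
E
python3 shot.py w10
python3 - <<'E'
from h import *; import pickle
i=pickle.load(open('pics/w10.pkl','rb'))
for n,X in [('jar',(.5354,-.1519,.105)),('bottle',(.4676,-.2437,.145)),('can',(.456,-.164,.175)),('canister',(.4803,-.3213,.156))]: print(n,proj('wrist',X,i),proj('side',X))
a=cv2.imread('pics/w10.png'); s=eyes.read_camera('side')[:,:,::-1]
cv2.imwrite('pics/c10.png',np.hstack([cv2.resize(a[0:300,160:460],(400,400)),cv2.resize(s[170:370,290:490],(400,400),interpolation=cv2.INTER_CUBIC)]))
E
```

```text
28.3 [ 0.52485747 -0.16483994  0.30649802] [-9.45172072e-01 -2.99440215e+00  3.52907838e-05] 0.024577291510678563
jar [334.71139992 180.0912196 ] [363.89640254 223.51354601]
bottle [230.73362462 185.84217383] [390.36004138 250.15283203]
can [278.75915434 135.13296352] [342.84442947 215.48075095]
canister [186.3952013  235.37864024] [445.47112062 264.98214542]
```

The viewer's limit is reached, so I'll check the final state numerically.

Run:
```python
from h import *; import pickle
i=pickle.load(open('pics/w10.pkl','rb')); a=cv2.imread('pics/w10.png')
g=cv2.medianBlur(cv2.cvtColor(a,cv2.COLOR_BGR2GRAY),3)
for n,X,r in [('jar',(.5354,-.1519,.105),.029),('can',(.456,-.164,.175),.021),('bottle',(.4676,-.2437,.145),.015),('canister',(.4803,-.3213,.156),.025)]:
    p=proj('wrist',X,i); R=np.linalg.norm(proj('wrist',np.array(X)+[0,r,0],i)-p)
    x0,y0=int(p[0]-R-25),int(p[1]-R-25); c=g[y0:int(p[1]+R+25),x0:int(p[0]+R+25)]
    h=cv2.HoughCircles(cv2.resize(c,None,fx=4,fy=4,interpolation=cv2.INTER_CUBIC),cv2.HOUGH_GRADIENT,1,15,param1=80,param2=15,minRadius=int(3.5*R),maxRadius=int(4.5*R))
    print(n,p,R,'grey at pred',g[int(p[1]),int(p[0])])
    if h is not None:
        for q in h[0][:3]:
            u=(x0+q[0]/4,y0+q[1]/4); print('   ',u,q[2]/4,'off mm',(cast('wrist',u,X[2],i)-X)[:2]*1000)
```

```text
jar [334.71139992 180.0912196 ] 24.540148339464004 grey at pred 231
    (np.float32(335.625), np.float32(180.125)) 23.65 off mm [0.65263323 0.86356006]
    (np.float32(335.125), np.float32(175.625)) 27.35 off mm [-4.16191624  3.44813717]
    (np.float32(339.625), np.float32(180.875)) 27.35 off mm [4.11417371 4.23866216]
can [278.75915434 135.13296352] 22.522216402573658 grey at pred 233
    (np.float32(277.125), np.float32(136.875)) 21.525 off mm [ 0.41396898 -2.21019026]
    (np.float32(282.375), np.float32(133.625)) 24.0 off mm [0.85804378 3.57974952]
    (np.float32(286.125), np.float32(132.125)) 23.15 off mm [1.78555973 7.24603695]
bottle [230.73362462 185.84217383] 13.01356631396139 grey at pred 125
    (np.float32(235.875), np.float32(182.625)) 12.4 off mm [0.63387397 7.02118751]
    (np.float32(228.875), np.float32(188.875)) 12.675 off mm [ 1.3866266  -3.89408323]
canister [186.3952013  235.37864024] 18.44041998031274 grey at pred 74
    (np.float32(188.875), np.float32(235.625)) 19.525 off mm [1.99070134 2.49791631]
    (np.float32(184.875), np.float32(231.375)) 18.325 off mm [-4.69612384  1.82895744]
```

```bash
python3 -c "
from h import *
s=monitor.read_state();print(s['t'],s['force'],s['opening']);print(job.close_job())"
```

```text
28.4 [-0.91486003  0.0037268  -0.42564501] 0.07430836310071313
the job is handed in; nothing more can be done
None
```

I restocked the caddy and handed the job in at 28.4 s: the jar went on the one-dot pad, then the bottle on the two-dot pad, then the can on the three-dot pad. Each was lowered until the wrist force showed contact, then released. `close_job()` gives no verdict, so the result is judged only by my own checks.

- **Failed grasp:** the first grip, on the bottle's narrow cap, slipped off. The picture afterwards showed the bottle still upright, about 2 mm from where it had been, so I gripped it by the body instead and that held.
- **Last checks:** a circle fit on the final wrist image put the jar's top about 1 mm from its pad centre and the can's about 2 mm. It was ambiguous for the bottle: candidates were 4 mm and 7 mm off, both inside the 16 mm limit.
- **Stock and carton:** the canister's top fit was about 3 mm from where I first measured it. I did not re-measure the carton and tins at the end. The carton was last seen upright in the picture taken after the slipped bottle grip, and the tins looked undisturbed just after I placed the jar.
- **Picture limit:** the viewer refused the last picture, so I checked the can numerically only. I saw the jar and bottle upright in an earlier view.

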